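# Index the specimen carrier on the microscope stage guide

### The job

Without lifting the specimen carrier or touching its drop pin, push the carrier by its end along the guide, slowly, until the pin drops into the blind hole somewhere in the strip below. Then check that it is locked: give the carrier a firm nudge back, pressing on its other (leading) end, and it must stay put with the pin down. Leave the other things on the table where they are, then let go and move clear.

Things in the scene. Friction and masses are not known exactly. Their poses are not given: they have to be found in the camera images.
- guide: fixed guide: grey base 130 x 280 x 6 mm, two dark rails along its y axis, 16 mm wide, 58 mm apart, tops 40 mm above the table. Between them a flat steel strip, top 28 mm above the table, sticking out 10 to 100 mm at both ends. Origin on the table under the centre; z up; +y along the rails is the way to push. Ends open; nothing stands above the rails but carrier and pin
- hole_zone (a point): point on the guide's centre line, on the strip's top, 35 mm from the guide's centre towards its +y. The strip's one unmarked blind hole, 16 mm across and 14 mm deep, is on the centre line anywhere within 45 mm either side of this point (differs each time); axes as the guide's
- carrier: loose aluminium block on the strip, about 1 mm play to each rail: 56 (x) x 100 (y) x 30 mm high, 0.3 to 0.56 kg, top 18 mm above the rails. Origin: centre of underside; axes as the guide's. Starts near the guide's -y end. Slides at about 1 to 5 N. A black resin mount 30 mm across fixed in its top at y = -25 mm stands 6 mm proud. With the pin down it can move only about 5 mm to and fro
- carrier_rear (a point): centre of the carrier's flat rear end face (its -y end), 15 mm above the strip: push here, towards +y
- carrier_lead (a point): centre of the carrier's flat leading end face (its +y end), 15 mm above the strip: the check nudge is given here, towards -y
- carrier_bore (a point): centre of the carrier's upright through-bore (13.5 mm across), 15 mm from the carrier's centre towards +y, at the level of its underside
- pin: loose steel pin upright in the carrier's bore: shank 12 mm across, bevelled foot, black knob 22 mm across and 12 mm high on top, 58 mm long, 80 g. Origin: centre of foot; z up. At first the foot rests on the strip, knob 16 mm clear of the carrier; over the hole it drops by its own weight 14 mm (foot 14 mm above the table, knob 2 mm clear) and stops the carrier
- mount_a: spare specimen mount, black resin disc 30 mm across, 20 mm high, standing beside the guide; origin under its centre. A bystander
- mount_b: second spare specimen mount, same as mount_a. A bystander
- brush: small brush, 160 mm long, lying on the robot's side of the guide. A bystander
- bottle: reagent bottle, 64 mm across, 140 mm high, standing; origin under its centre. A bystander
- dish: glass dish 90 mm across, 18 mm high; origin under its centre. A bystander
- mouse: black computer mouse 105 x 60 x 30 mm; origin under its centre. A bystander
- screwdriver: screwdriver lying on the table. A bystander
Things that resemble listed ones, but are neither listed nor needed, are in the scene too. Leave any orange or purple look-alike of the carrier alone.

How it is judged (in metres and radians):
On the way, in this order (a step that is already met when the one before it is completed fails the run):
1. the pin has dropped into the blind hole of the strip, at least 10 mm deep, inside the carrier (z of pin in the frame of guide between 0.008 and 0.018 m and x of pin in the frame of guide between -0.006 and 0.006 m and y of pin in the frame of guide between -0.13 and 0.13 m and z of carrier in the frame of guide between 0.025 and 0.031 m and x of carrier in the frame of guide between -0.004 and 0.004 m and angle between carrier's own z axis and vertical below 0.06 rad and angle between pin's own z axis and vertical below 0.15 rad and horizontal distance between pin and carrier_bore below 0.005 m), for 0.2 s.
2. the fingers, beyond the carrier's leading end, press on the carrier with more than 3 N while the pin stays down (z of pin in the frame of guide between 0.008 and 0.018 m and x of pin in the frame of guide between -0.006 and 0.006 m and y of pin in the frame of guide between -0.13 and 0.13 m and y of the grasp point in the frame of carrier above 0.045 m and contact force between the fingers and carrier above 3 N), for 0.05 s.
At the end, for the whole second after the job is handed in: The pin's foot is at least 10 mm down in the strip's blind hole, the pin upright within 0.15 rad and within 5 mm of the centre of the carrier's bore; the carrier lies flat on the strip between the rails (within 4 mm of the centre line, 3 mm in height, 0.06 rad); both at rest (all of step 1 and linear speed of each of carrier, pin below 0.01 m/s); the robot touches nothing.
It fails at once if the robot touches the pin (over 1 N) (contact force between any of the fingers, the arm and pin above 1 N).
It fails at once if the carrier is lifted more than 12 mm off the strip (z of carrier in the frame of guide above 0.04 m).
It fails at once if a bystander is moved by more than 30 mm (distance of any of mount_a, mount_b, brush, bottle, dish, mouse, screwdriver from where it was at the start of the episode above 0.03 m).
It also fails if it takes over 51 s, if anything falls off the work surface, if the arm or the gripper's body presses on something with over 40 N, if the wrist force passes 120 N, or if a joint passes its speed limit or range.

### The arm

A 6-joint arm with a two-finger parallel gripper is mounted at the origin on the work surface. World frame = base frame: x ahead of the robot, y to its left, z up, the work surface at z = 0. Lengths are in mm, angles in rad, forces in N, time in s.
With the tool pointing down it reaches from about 400 to 925 mm from the base axis. Payload 12.5 kg.
Tool frame: the origin (TCP) lies at the centre of the arm's flange, where the gripper is bolted on; the fingertips stand 190 mm ahead of it and the grasp point (between the pads) lies 171 mm ahead of it; z points along the fingers, y is the direction in which the jaws open and shut (so a half turn about z gives the same grasp; the last joint's range is limited). The gripper opens to 95 mm and grips with 3 to 60 N. Pads are 20 mm wide; open, the fingers measure 119 mm over their backs; the gripper's body (75 mm by 180 mm) begins 59 mm behind the grasp point.
Start: joints at [-1.235, 0.491, 1.559, -0, 1.092, -0.106], TCP at [267.248, -564.981, 404.761] pointing down, gripper open.
Joint ranges: [-3.1, 3.1], [-0.84, 2.19], [0.05, 2.79], [-1.13, 4.28], [0.06, 2.93], [-2.69, 2.69]. Speed limits (rad/s): [2.22, 2.22, 2.79, 3.14, 3.14, 3.14].

### API

Orientations are given as [roll, pitch, yaw] about the fixed x, y, z axes, in that order (R = Rz(yaw) Ry(pitch) Rx(roll)).
In Python, from cell import env, optics gives the robot as it stands.
- The arm moves only by the tool apply_moves, never from a script. Its argument "commands" is a list of rows, each a list of 7 numbers: the turn, a rotation vector about the tool's x, y, z in degrees, then the shift along the tool's x, y, z in m, then the finger opening in m, from 0 to 0.0951. A call has 1 to 5 rows; each row shifts and turns the commanded pose from where the row before left it, along the tool's axes as they then stand; what a row does not reach is not made up. A row lasts 1/12 s, in which the tool goes at most 41.7 mm and 7.16 degrees, less where a joint would pass 70% of its speed; a pose out of reach is approached as far as the arm can. A call with a gripper value outside its range is refused whole. The fingers move at their own pace and stop on an object; the grip force is fixed at half the most. Time passes only in rows, so rows that do not move let the fingers close. It gives the time, the measured TCP pose, the force and the opening at its end, in the units of the state.
- env.state(): the state, without advancing time (a new reading comes with each control period).
- optics.read_camera(name): name is "scene" or "top" or "wrist"; returns a dict with "color" (480x640x3 uint8, red, green, blue), "fx", "fy", "cx", "cy" (pixels), "eye" and "rotation" of the camera in the world; the wrist camera has in their place "T_tool_cam" (4x4, takes a point from camera to tool coordinates, whose origin is the TCP and whose axes are the flange's). Camera axes: x right, y up, looking along -z (the intrinsics and any distortion apply to the point x, -y, -z); pixel columns grow to the right and rows downward; lengths in mm; the calibration is good to about 2 mm. A picture is of the moment at which its call begins: read the wrist's pose just before it. There is no depth.
- env.job_done(): hands the job in, once; it reports no verdict.
The state is a dict: "t": time; "joints": joint angles; "qvel": joint speeds; "tau": joint torques, N m; "eef_pos": TCP position; "tcp_rot": TCP orientation; "ft_force": force on the tool from outside, world axes, zero at the start; "moment": the same for the moment, N m; "opening": opening from 0.0 (shut) to 1.0 (fully open).
Only numpy, scipy, OpenCV 4.12 (cv2) and the standard library are available. Lean on these libraries where they do the work, as an engineer would, in place of code of your own. Each camera call takes 0.05 s, during which the arm holds its last target. There are 200 camera calls.

## Working session

There is one attempt and no reset: what is moved stays moved. The work goes in short steps, Python scripts to look and compute and a tool call to move; the robot and the scene stay as the last step left them, time stands still between calls to the robot, and variables do not carry over. Pictures are saved under pics/ and viewed, about 8 in all and at most 12, crops included, and the job is handed in when it is done.

Besides the shell and the picture viewer there is one more tool, called as a command line: name --pt "numbers of a row" for each row, then --argument value for the rest. apply_moves: Moves the arm, as the interface text tells. Its arguments: {"type":"object","properties":{"commands":{"type":"array","items":{"type":"array","items":{"type":"number"}}}},"required":["commands"]}

```bash
ls; mkdir -p pics; python3 - <<'E'
from cell import env, optics
import cv2, pickle
s=env.state(); print({k:s[k] for k in("t","eef_pos","tcp_rot","ft_force","opening")})
for n in("top","scene"):
    c=optics.read_camera(n); pickle.dump(c,open(f"pics/{n}0.pkl","wb")); cv2.imwrite(f"pics/{n}0.png",c["color"][:,:,::-1])
    print({k:v for k,v in c.items() if k!="color"})
E
```

```text
pics
{'t': 0.0, 'eef_pos': array([ 267.21573775, -564.95015408,  404.16270986]), 'tcp_rot': array([-3.14049473e+00, -1.33265861e-04,  4.41729097e-01]), 'ft_force': array([-0.1853359 ,  0.16645792, -0.12210946]), 'opening': 0.997237907421642}
{'fx': 552.5297143136498, 'fy': 552.5297143136498, 'cx': 324.49931430525834, 'cy': 240.07421945453765, 'eye': array([ 247.68030961,  -20.19386418, 1455.15815857]), 'rotation': array([ 0.19448451, -0.00392482, -1.59610879])}
{'fx': 572.129745387216, 'fy': 572.129745387216, 'cx': 321.9357862883435, 'cy': 241.94826131786445, 'eye': array([1440.50682279, -196.29147934,  897.51863415]), 'rotation': array([0.83806474, 0.00250355, 1.36530066])}
```

View pics/top0.png

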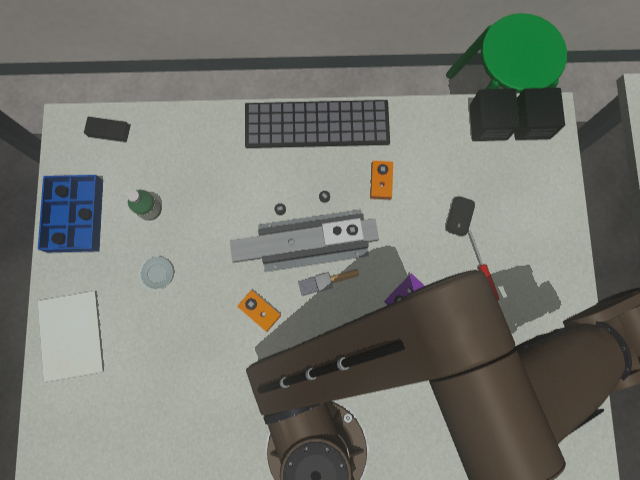

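View pics/scene0.png

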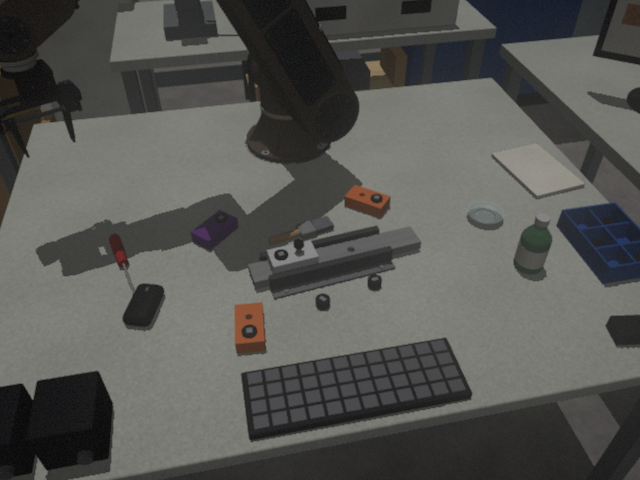

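Top view: the silver carrier sits at (342,232) on the guide, with the pin at about (337,231) and its mount at (353,229). A possible hole shows at (291,242). Look-alikes are orange at (381,180) and (259,310), and purple at (404,290); only the silver one is in the guide. Scene view agrees, with the carrier at (293,252). Next I'll measure and take a close crop.

```bash
cat > h.py <<'E'
import numpy as np, cv2, pickle
from scipy.spatial.transform import Rotation as R
def ray(c,u,v):
    d=np.array([(u-c["cx"])/c["fx"],-(v-c["cy"])/c["fy"],-1.])
    return np.array(c["eye"]),R.from_euler("xyz",c["rotation"]).as_matrix()@d
def onz(c,u,v,z):
    e,d=ray(c,u,v); return e+d*(z-e[2])/d[2]
def proj(c,p):
    q=R.from_euler("xyz",c["rotation"]).as_matrix().T@(np.array(p)-c["eye"])
    return np.array([c["cx"]+c["fx"]*q[0]/-q[2],c["cy"]-c["fy"]*q[1]/-q[2]])
E
python3 - <<'E'
from h import *
c=pickle.load(open("pics/top0.pkl","rb")); im=c["color"]
hsv=cv2.cvtColor(im,cv2.COLOR_RGB2HSV); roi=np.zeros(im.shape[:2],np.uint8); 
g=cv2.cvtColor(im,cv2.COLOR_RGB2GRAY)
print(g[225:242:2,315:370:3]); 
roi[218:250,318:368]=1
m=((g>205)&(roi>0)).astype(np.uint8)
n,l,st,_=cv2.connectedComponentsWithStats(m); print(st[1:][st[1:,4]>30])
crop=cv2.resize(im[180:290,220:390],None,fx=4.6,fy=4.6,interpolation=cv2.INTER_CUBIC)
cv2.imwrite("pics/crop0.png",crop[:,:,::-1])
E
```

```text
[[ 77  73  80 183 182 182 181 160 181 182 183 157  59  60 184 183 138 136
  136]
 [110 127 139 182 182 183 157  59  63 184 183  59 105  86 100 182 135 136
  136]
 [138 138 136 183 184 184  67  59  60 184 184  60 140 125  58 182 135 136
  137]
 [136 136 137 184 185 184  57  62  61 181 180  59 123 113  75 184 138 138
  139]
 [138 135 135 183 183 182 142  61  59 184 184  69  60  59 167 182 137 138
  138]
 [135 136 137 184 184 184 184 150 185 184 184 183 141 145 182 183 136 136
  135]
 [138 138 139 175 185 184 184 184 184 183 182 184 183 183 184 184 161 138
  138]
 [140 140 140 142 184 184 184 183 184 184 184 184 185 184 171 165 136 137
  137]
 [140 140 142 127 184 184 185 184 184 184 169 159 130  93  91  92  75  81
   89]]
[]
```

View pics/crop0.png

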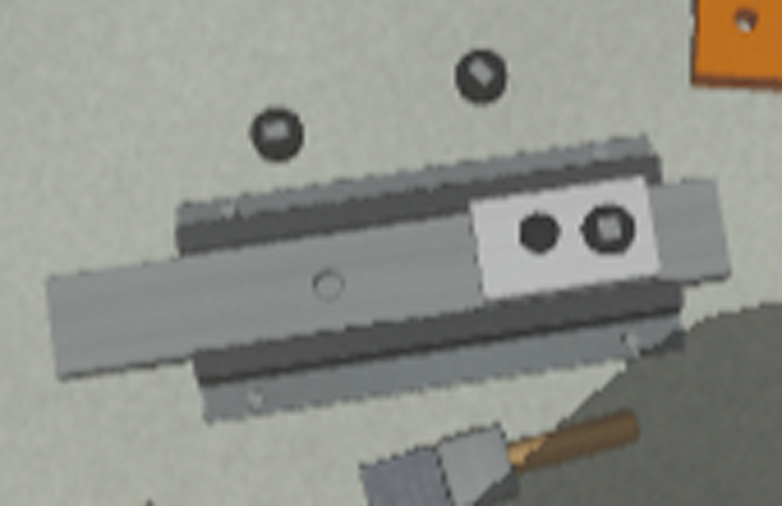

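The crop shows the silver carrier between the rails. The knob is at crop (538,232) and the mount at (608,230), so the pin end leads to the left, which is +y. A hole outline is visible at crop (328,285).

```bash
python3 - <<'E'
from h import *
c=pickle.load(open("pics/top0.pkl","rb")); im=c["color"]
g=cv2.cvtColor(im,cv2.COLOR_RGB2GRAY)
m=np.zeros_like(g); m[215:250,318:368]=(g[215:250,318:368]>162)*255
n,l,st,_=cv2.connectedComponentsWithStats(m); k=1+st[1:,4].argmax(); print(st[k])
cn,_=cv2.findContours((l==k).astype(np.uint8),cv2.RETR_EXTERNAL,cv2.CHAIN_APPROX_NONE)
r=cv2.minAreaRect(max(cn,key=len)); b=cv2.boxPoints(r)
P=np.array([onz(c,u,v,58) for u,v in b])[:,:2]; print(b,P,"sides",[np.linalg.norm(P[i]-P[i-1]) for i in range(4)],"centre",P.mean(0))
f=lambda x,y:(220+(x+.5)/4.6-.5,180+(y+.5)/4.6-.5)
for n,x,y,z in [("hole",328,285,28),("stripL1",47,279,28),("stripL2",62,379,28),("stripR1",715,180,28),("stripR2",730,275,28),("railA_L",178,255,40),("railA_L0",177,225,40),("railA_R",660,158+25-25,40),("railB_R",682,312,40),("railB_L",198,383,40),("knob",538,232,86),("mountc",608,230,64),("mA",277,133,20),("mB",481,76,20)]:
    print(n,onz(c,*f(x,y),z).round(1))
E
```

```text
[323 219  40  26 585]
[[322.0709  224.13937]
 [359.8215  218.47678]
 [362.84354 238.62347]
 [325.09293 244.28607]] [[ 564.8964555   -27.41405357]
 [ 577.5765041  -125.82621696]
 [ 524.04551155 -131.61045524]
 [ 511.5786287   -33.88866501]] sides [np.float64(53.70950797908218), np.float64(99.22568989641307), np.float64(53.842590721111364), np.float64(98.513813511759)] centre [544.52427496 -79.68484769]
hole [526.7  55.5  28. ]
stripL1 [534.2 216.1  28. ]
stripL2 [476.1 207.1  28. ]
stripR1 [ 583.  -168.5   28. ]
stripR2 [ 526.9 -174.7   28. ]
railA_L [543.8 139.8  40. ]
railA_L0 [561.3 140.4  40. ]
railA_R [ 593.8 -136.3   40. ]
railB_R [ 503.9 -145.2   40. ]
railB_L [470.  128.8  40. ]
knob [542.3 -63.6  86. ]
mountc [ 547.2 -103.6   64. ]
mA [619.1  84.4  20. ]
mB [650.6 -35.2  20. ]
```

Measurements agree with the given sizes:

| Quantity | Value |
|---|---|
| Carrier top | 99 x 54 mm |
| Guide yaw | about 0.129 rad |
| Carrier centre | (544.5, -79.7) |
| Rear face | (551, -129) |
| Hole to bore travel | about 121 mm |
| Hole position on the guide | +58 mm from centre, inside the zone |

I'll align the yaw, shut the fingers and go behind the rear end.

apply_moves --pt "0 0 6 0 0 0 0" --pt "0 0 6 0 0 0 0" --pt "0 0 5.9 0 0 0 0" --pt "0 0 0 0.0225 -0.024 0 0" --pt "0 0 0 0.0225 -0.024 0 0"

```text
t: 0.52
eef_pos: [305.3, -511.7, 404.0]
tcp_rot: [-3.141, 0.0, 0.126]
ft_force: [0.7, -0.3, -0.7]
opening: 0.702
```

apply_moves --pt "0 0 0 0.0225 -0.024 0 0" --pt "0 0 0 0.0225 -0.024 0 0" --pt "0 0 0 0.0225 -0.024 0 0" --pt "0 0 0 0.0225 -0.024 0 0" --pt "0 0 0 0.0225 -0.024 0 0"

```text
t: 0.93
eef_pos: [402.4, -376.7, 404.6]
tcp_rot: [-3.141, 0.0, 0.129]
ft_force: [0.5, 0.4, -0.5]
opening: 0.359
```

apply_moves --pt "0 0 0 0.0225 -0.024 0 0" --pt "0 0 0 0.0225 -0.024 0 0" --pt "0 0 0 0.0225 -0.024 0 0" --pt "0 0 0 0.0225 -0.024 0 0" --pt "0 0 0 0.0225 -0.024 0 0"

```text
t: 1.35
eef_pos: [498.5, -243.1, 404.6]
tcp_rot: [-3.141, 0.0, 0.129]
ft_force: [0.2, -0.2, -0.1]
opening: 0.029
```

apply_moves --pt "0 0 0 0.0225 -0.024 0 0" --pt "0 0 0 0.0225 -0.024 0 0" --pt "0 0 0 0.011 -0.012 0.02 0" --pt "0 0 0 0 0 0.03 0" --pt "0 0 0 0 0 0.03 0"

```text
t: 1.77
eef_pos: [546.1, -176.5, 324.1]
tcp_rot: [3.141, -0.001, 0.132]
ft_force: [0.7, -0.2, -0.6]
opening: 0.002
```

```bash
python3 - <<'E'
from h import *
from cell import env,optics
s=env.state(); print(s["eef_pos"],s["ft_force"],s["opening"])
for n in ("scene","top"):
    c=optics.read_camera(n); pickle.dump(c,open(f"pics/{n}1.pkl","wb"))
    if n=="scene": cv2.imwrite("pics/s1.png",cv2.resize(c["color"][160:320,200:440],None,fx=3.3,fy=3.3,interpolation=2)[:,:,::-1])
E
```

```text
[ 546.06274301 -176.51890148  324.11041838] [ 0.70840534 -0.22501934 -0.59073203] 0.0024518282401944894
```

View pics/s1.png

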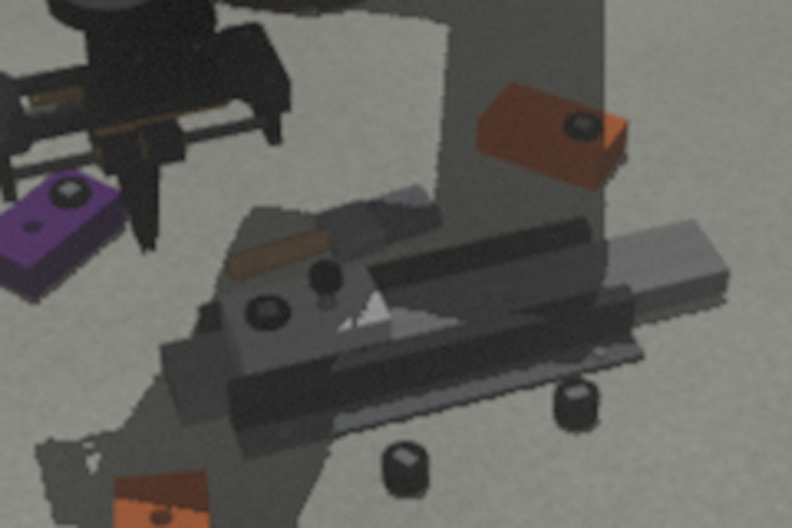

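The scene crop shows the shut fingers (tips at crop 148,248) still high and behind the carrier. The knob is at (325,278) and the mount at (268,312). I need +11 mm in tool x and 96 mm down.

apply_moves --pt "0 0 0 0.011 0 0.02 0" --pt "0 0 0 0 0 0.025 0" --pt "0 0 0 0 0 0.025 0" --pt "0 0 0 0 0 0.02 0" --pt "0 0 0 0 0 0.006 0"

```text
t: 2.28
eef_pos: [556.4, -176.7, 227.5]
tcp_rot: [-3.14, 0.002, 0.129]
ft_force: [0.4, -0.0, -0.2]
opening: 0.003
```

apply_moves --pt "0 0 0 0 -0.005 0 0" --pt "0 0 0 0 -0.005 0 0" --pt "0 0 0 0 -0.004 0 0" --pt "0 0 0 0 -0.004 0 0" --pt "0 0 0 0 -0.004 0 0"

```text
t: 2.7
eef_pos: [553.8, -154.1, 229.9]
tcp_rot: [3.141, -0.002, 0.13]
ft_force: [-0.5, -0.4, -0.7]
opening: 0.004
```

```bash
python3 - <<'E'
from h import *
from cell import env,optics
s=env.state(); print(s["eef_pos"],s["tcp_rot"],s["ft_force"],s["opening"])
d=np.array([-.128,.992,0]);x=np.array([.992,.128,0]);e=s["eef_pos"]-np.array([544.5,-79.7,0]);print("lat",e@x,"along",e@d)
c=optics.read_camera("scene")
cv2.imwrite("pics/s2.png",cv2.resize(c["color"][160:320,200:440],None,fx=3.3,fy=3.3,interpolation=2)[:,:,::-1])
E
```

```text
[ 553.79993262 -154.09116468  229.91540969] [ 3.14067411e+00 -1.52002630e-03  1.29655553e-01] [-0.49618414 -0.43857882 -0.66587818] 0.004259824618977057
lat -0.29653592053748606 along -74.98642673958545
```

View pics/s2.png

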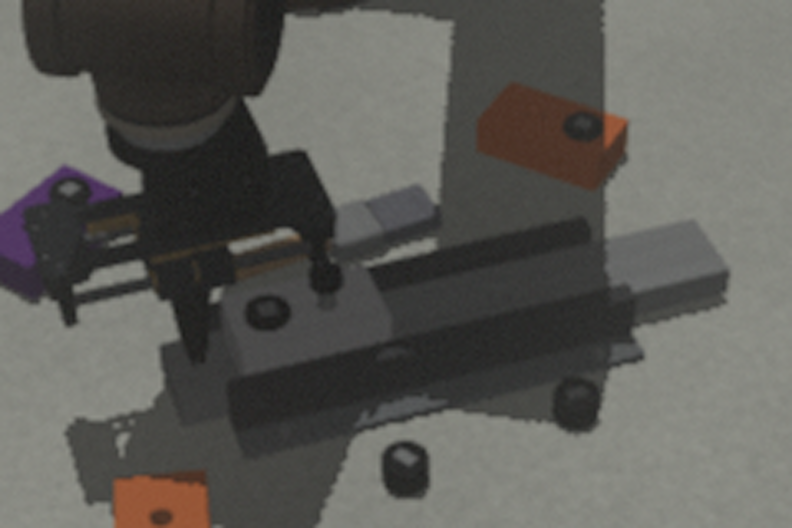

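The scene crop shows the fingertips at (198,360), just behind the carrier. The gripper's outer end at (320,260) hangs close over the knob at (325,272), which is risky. I'll rise and turn the gripper 90°, so its narrow side (75 mm) lies along the guide.

apply_moves --pt "0 0 0 0 0 -0.02 0" --pt "0 0 0 0 0 -0.03 0" --pt "0 0 0 0 0 -0.03 0" --pt "0 0 0 0 0.01 0 0" --pt "0 0 0 0 0 0 0"

```text
t: 3.17
eef_pos: [555.2, -165.3, 310.6]
tcp_rot: [3.139, -0.004, 0.129]
ft_force: [-1.0, 0.1, -0.4]
opening: 0.007
```

```bash
python3 - <<'E'
from cell import env
s=env.state(); print(s["t"],s["joints"],s["eef_pos"],s["ft_force"])
E
```

```text
3.1667 [-4.03308875e-01  5.37020546e-01  1.77206990e+00 -3.32213140e-04
  8.28162068e-01  1.03848740e+00] [ 555.20409776 -165.27826832  310.64317812] [-1.02757791  0.08313101 -0.42049748]
```

apply_moves --pt "0 0 -7 0 0 0 0" --pt "0 0 -7 0 0 0 0" --pt "0 0 -7 0 0 0 0" --pt "0 0 -7 0 0 0 0" --pt "0 0 -7 0 0 0 0"

```text
t: 3.58
eef_pos: [554.8, -164.3, 307.6]
tcp_rot: [-3.14, 0.001, 0.746]
ft_force: [0.4, -0.5, 0.9]
opening: 0.007
```

apply_moves --pt "0 0 -7 0 0 0 0" --pt "0 0 -7 0 0 0 0" --pt "0 0 -7 0 0 0 0" --pt "0 0 -7 0 0 0 0" --pt "0 0 -7 0 0 0 0"

```text
t: 4.0
eef_pos: [554.8, -164.3, 307.6]
tcp_rot: [-3.14, -0.0, 1.357]
ft_force: [0.5, -0.7, 0.4]
opening: 0.003
```

apply_moves --pt "0 0 -7 0 0 0 0" --pt "0 0 -7 0 0 0 0" --pt "0 0 -6 0 0 0 0" --pt "0 0 0 0 0 0 0" --pt "0 0 0 0 0 0 0"

```text
t: 4.42
eef_pos: [554.8, -164.4, 307.9]
tcp_rot: [-3.14, -0.001, 1.697]
ft_force: [0.0, 0.8, 0.3]
opening: 0.004
```

apply_moves --pt "0 0 0 0 0 0.025 0" --pt "0 0 0 0 0 0.025 0" --pt "0 0 0 0 0 0.02 0" --pt "0 0 0 0.005 0 0.008 0" --pt "0 0 0 0.006 0 0 0"

```text
t: 4.83
eef_pos: [553.2, -153.3, 228.8]
tcp_rot: [-3.139, -0.002, 1.697]
ft_force: [-0.1, 0.5, -0.4]
opening: 0.005
```

apply_moves --pt "0 0 0 0.003 0 0 0" --pt "0 0 0 0.003 0 0 0" --pt "0 0 0 0.003 0 0 0" --pt "0 0 0 0.003 0 0 0" --pt "0 0 0 0.002 0 0 0"

```text
t: 5.25
eef_pos: [552.0, -139.5, 231.7]
tcp_rot: [3.14, 0.001, 1.7]
ft_force: [0.9, -4.3, 2.6]
opening: 0.005
```

apply_moves --pt "0 0 0 0.002 0 0 0" --pt "0 0 0 0.002 0 0 0" --pt "0 0 0 0.002 0 0 0" --pt "0 0 0 0.002 0 0 0" --pt "0 0 0 0.002 0 0 0"

```text
t: 5.67
eef_pos: [550.5, -129.8, 230.8]
tcp_rot: [3.141, 0.0, 1.7]
ft_force: [1.0, -3.8, 2.5]
opening: 0.004
```

```bash
cat >> h.py <<'E'
D=np.array([-.128,.992,0]);X=np.array([.992,.128,0])
def st(s):
    e=s["eef_pos"]-np.array([544.5,-79.7,0]);print(s["t"],"lat",round(e@X,1),"along",round(e@D,1),"z",e[2].round(1),"F",s["ft_force"].round(1))
E
python3 - <<'E'
from h import *
from cell import env,optics
st(env.state())
c=optics.read_camera("scene")
cv2.imwrite("pics/s3.png",cv2.resize(c["color"][160:320,200:440],None,fx=3.3,fy=3.3,interpolation=2)[:,:,::-1])
E
```

```text
5.6667 lat -0.5 along -50.4 z 230.8 F [ 1.  -3.8  2.5]
```

View pics/s3.png

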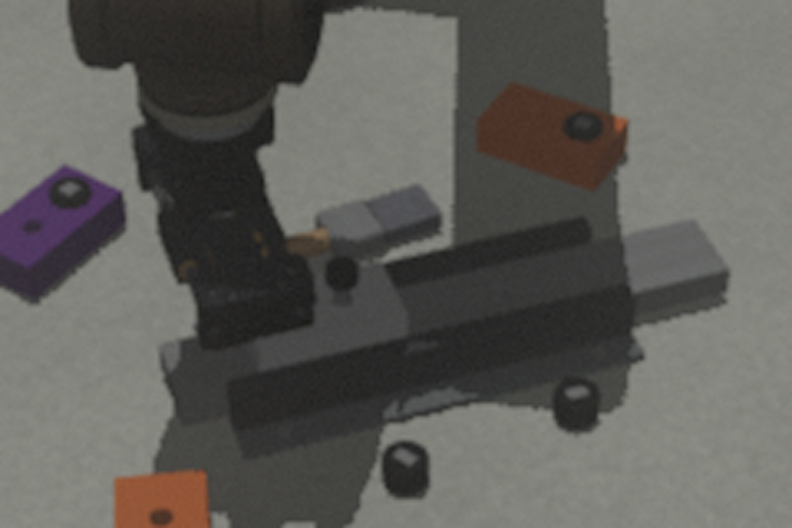

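The carrier is sliding at about 4 N, with the knob at (342,272) and the gripper well clear of it. I'll continue slowly; the hole is expected at TCP along ≈ +61.

apply_moves --pt "0 0 0 0.003 0 0 0" --pt "0 0 0 0.003 0 0 0" --pt "0 0 0 0.003 0 0 0" --pt "0 0 0 0.003 0 0 0" --pt "0 0 0 0.003 0 0 0"

```text
t: 6.13
eef_pos: [548.5, -114.6, 230.7]
tcp_rot: [3.142, 0.0, 1.7]
ft_force: [0.5, -4.6, 3.1]
opening: 0.004
```

apply_moves --pt "0 0 0 0.003 0 0 0" --pt "0 0 0 0.003 0 0 0" --pt "0 0 0 0.003 0 0 0" --pt "0 0 0 0.003 0 0 0" --pt "0 0 0 0.003 0 0 0"

```text
t: 6.55
eef_pos: [546.6, -99.8, 230.7]
tcp_rot: [3.142, 0.0, 1.7]
ft_force: [0.7, -5.2, 3.6]
opening: 0.0
```

apply_moves --pt "0 0 0 0.002 0 0 0" --pt "0 0 0 0.002 0 0 0" --pt "0 0 0 0.002 0 0 0" --pt "0 0 0 0.002 0 0 0" --pt "0 0 0 0.002 0 0 0"

```text
t: 6.97
eef_pos: [545.3, -90.0, 230.7]
tcp_rot: [3.142, 0.0, 1.7]
ft_force: [1.0, -3.4, 3.2]
opening: 0.007
```

apply_moves --pt "0 0 0 0.002 0 0 0" --pt "0 0 0 0.002 0 0 0" --pt "0 0 0 0.002 0 0 0" --pt "0 0 0 0.002 0 0 0" --pt "0 0 0 0.002 0 0 0"

```text
t: 7.38
eef_pos: [544.0, -80.0, 230.7]
tcp_rot: [-3.142, 0.0, 1.7]
ft_force: [1.1, -4.6, 3.0]
opening: 0.006
```

```bash
python3 - <<'E'
from h import *
from cell import env
st(env.state())
E
```

```text
7.3833 lat -0.6 along -0.3 z 230.7 F [ 1.1 -4.6  3. ]
```

apply_moves --pt "0 0 0 0.002 0 0 0" --pt "0 0 0 0.002 0 0 0" --pt "0 0 0 0.002 0 0 0" --pt "0 0 0 0.002 0 0 0" --pt "0 0 0 0.002 0 0 0"

```text
t: 7.8
eef_pos: [542.7, -70.1, 230.7]
tcp_rot: [-3.142, 0.0, 1.7]
ft_force: [0.5, -3.3, 3.0]
opening: 0.006
```

apply_moves --pt "0 0 0 0.002 0 0 0" --pt "0 0 0 0.002 0 0 0" --pt "0 0 0 0.002 0 0 0" --pt "0 0 0 0.002 0 0 0" --pt "0 0 0 0.002 0 0 0"

```text
t: 8.22
eef_pos: [541.4, -60.2, 230.7]
tcp_rot: [3.142, 0.0, 1.7]
ft_force: [1.1, -4.4, 4.1]
opening: 0.004
```

apply_moves --pt "0 0 0 0.002 0 0 0" --pt "0 0 0 0.002 0 0 0" --pt "0 0 0 0.002 0 0 0" --pt "0 0 0 0.002 0 0 0" --pt "0 0 0 0.002 0 0 0"

```text
t: 8.63
eef_pos: [540.1, -50.3, 230.7]
tcp_rot: [-3.142, 0.0, 1.7]
ft_force: [0.2, -3.5, 3.2]
opening: 0.004
```

apply_moves --pt "0 0 0 0.002 0 0 0" --pt "0 0 0 0.002 0 0 0" --pt "0 0 0 0.002 0 0 0" --pt "0 0 0 0.002 0 0 0" --pt "0 0 0 0.002 0 0 0"

```text
t: 9.05
eef_pos: [538.8, -40.4, 230.7]
tcp_rot: [-3.142, 0.0, 1.7]
ft_force: [0.1, -3.4, 2.8]
opening: 0.008
```

apply_moves --pt "0 0 0 0.002 0 0 0" --pt "0 0 0 0.002 0 0 0" --pt "0 0 0 0.002 0 0 0" --pt "0 0 0 0.002 0 0 0" --pt "0 0 0 0.002 0 0 0"

```text
t: 9.47
eef_pos: [537.5, -30.5, 230.7]
tcp_rot: [3.142, 0.0, 1.7]
ft_force: [0.4, -3.4, 2.9]
opening: 0.008
```

```bash
python3 - <<'E'
from h import *
from cell import env
st(env.state())
E
```

```text
9.4667 lat -0.6 along 49.7 z 230.7 F [ 0.4 -3.4  2.9]
```

Now 1 mm per row across the expected spot, watching the force.

apply_moves --pt "0 0 0 0.001 0 0 0" --pt "0 0 0 0.001 0 0 0" --pt "0 0 0 0.001 0 0 0" --pt "0 0 0 0.001 0 0 0" --pt "0 0 0 0.001 0 0 0"

```text
t: 9.88
eef_pos: [536.9, -25.6, 230.7]
tcp_rot: [3.142, 0.0, 1.7]
ft_force: [0.6, -3.8, 2.8]
opening: 0.007
```

apply_moves --pt "0 0 0 0.001 0 0 0" --pt "0 0 0 0.001 0 0 0" --pt "0 0 0 0.001 0 0 0" --pt "0 0 0 0.001 0 0 0" --pt "0 0 0 0.001 0 0 0"

```text
t: 10.3
eef_pos: [536.2, -20.6, 230.7]
tcp_rot: [-3.141, 0.0, 1.7]
ft_force: [0.1, -3.3, 2.9]
opening: 0.006
```

```bash
python3 - <<'E'
from h import *
from cell import env,optics
st(env.state())
c=optics.read_camera("scene")
cv2.imwrite("pics/s4.png",cv2.resize(c["color"][190:310,240:420],None,fx=4,fy=4,interpolation=2)[:,:,::-1])
E
```

```text
10.3 lat -0.6 along 59.7 z 230.7 F [ 0.1 -3.3  2.9]
```

View pics/s4.png

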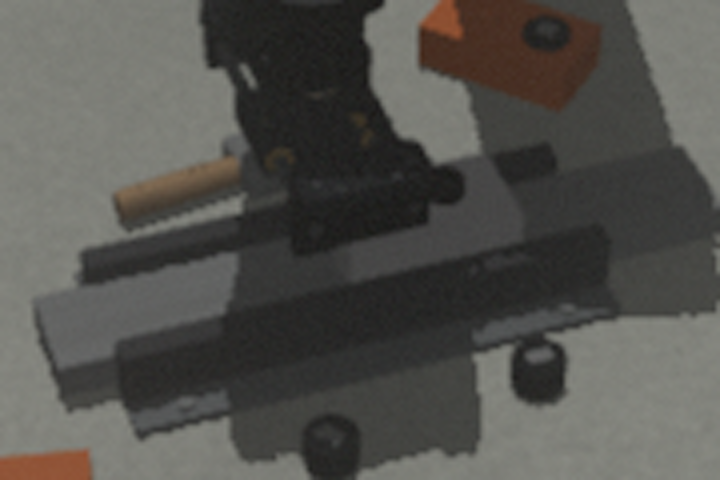

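The knob is at (445,188), partly hidden by the gripper. The force is unchanged, so it hasn't locked yet. Continuing.

apply_moves --pt "0 0 0 0.001 0 0 0" --pt "0 0 0 0.001 0 0 0" --pt "0 0 0 0.001 0 0 0" --pt "0 0 0 0.001 0 0 0" --pt "0 0 0 0.001 0 0 0"

```text
t: 10.77
eef_pos: [535.9, -16.3, 230.9]
tcp_rot: [3.14, 0.001, 1.701]
ft_force: [1.7, -17.2, 3.5]
opening: 0.002
```

apply_moves --pt "0 0 0 0.001 0 0 0" --pt "0 0 0 0.001 0 0 0" --pt "0 0 0 0.001 0 0 0"

```text
t: 11.02
eef_pos: [536.3, -14.9, 231.5]
tcp_rot: [3.138, 0.004, 1.701]
ft_force: [3.4, -35.4, 6.8]
opening: 0.002
```

The force jumped to 35 N with the carrier stopped, so the pin is in. I'll back off, rise and look.

apply_moves --pt "0 0 0 -0.004 0 0 0" --pt "0 0 0 -0.006 0 0 0" --pt "0 0 0 -0.01 0 0 0" --pt "0 0 0 -0.01 0 0 0" --pt "0 0 0 0 0 -0.02 0"

```text
t: 11.43
eef_pos: [538.9, -44.1, 248.3]
tcp_rot: [-3.137, -0.002, 1.699]
ft_force: [0.1, 0.3, -0.0]
opening: 0.003
```

apply_moves --pt "0 0 0 0 0 -0.03 0" --pt "0 0 0 0 0 -0.03 0" --pt "0 0 0 0 0 -0.03 0" --pt "0 0 0 -0.03 0 0 0" --pt "0 0 0 -0.03 0 0 0"

```text
t: 11.85
eef_pos: [546.9, -102.3, 342.7]
tcp_rot: [3.139, 0.001, 1.703]
ft_force: [0.0, -0.2, -0.0]
opening: 0.006
```

```bash
python3 - <<'E'
from h import *
from cell import env,optics
st(env.state())
c=optics.read_camera("scene"); pickle.dump(c,open("pics/s5.pkl","wb"))
cv2.imwrite("pics/s5.png",cv2.resize(c["color"][190:310,240:420],None,fx=4,fy=4,interpolation=2)[:,:,::-1])
E
```

```text
11.85 lat -0.5 along -22.7 z 342.7 F [ 0.  -0.2 -0. ]
```

View pics/s5.png

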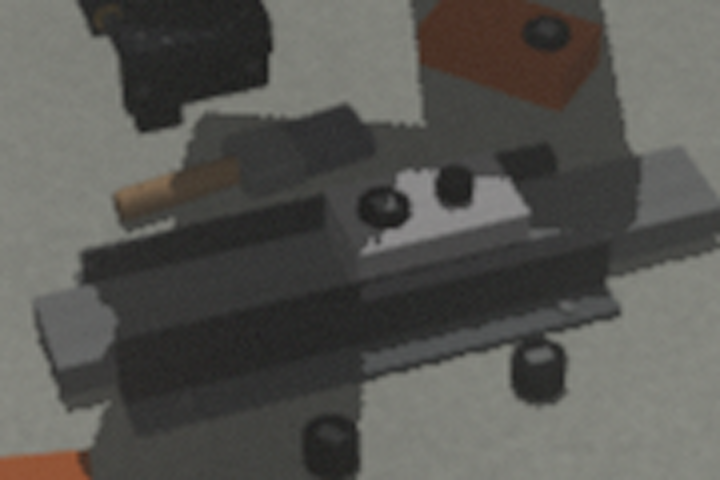

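The knob is at (455,185), now low on the carrier with no shank showing, so the pin is down. I'll go over to the leading end at high level.

apply_moves --pt "0 0 0 0.03 0 0 0" --pt "0 0 0 0.03 0 0 0" --pt "0 0 0 0.03 0 0 0" --pt "0 0 0 0.03 0 0 0" --pt "0 0 0 0.03 0 0 0"

```text
t: 12.32
eef_pos: [527.2, 47.4, 340.5]
tcp_rot: [-3.141, -0.0, 1.699]
ft_force: [0.6, -0.1, -0.1]
opening: 0.006
```

apply_moves --pt "0 0 0 0.03 0 0 0" --pt "0 0 0 0.03 0 0 0" --pt "0 0 0 0.02 0 0 0" --pt "0 0 0 0.007 0 0 0" --pt "0 0 0 0 0 0 0"

```text
t: 12.73
eef_pos: [516.1, 133.8, 340.5]
tcp_rot: [-3.141, -0.0, 1.702]
ft_force: [-0.4, 0.1, -0.2]
opening: 0.008
```

```bash
python3 - <<'E'
from h import *
from cell import env,optics
s=env.state(); st(s); print(s["tcp_rot"])
c=pickle.load(open("pics/s5.pkl","rb"))
# lead top edge in s5 crop: near corner (530,212) far corner (497,172) -> z=58
for x,y in [(530,212),(503,172),(455,176)]:
    z=72 if x==455 else 58
    p=onz(c,240+x/4,190+y/4,z)-np.array([544.5,-79.7,0]); print("along",p@D,"lat",p@X)
E
```

```text
12.7333 lat -0.8 along 215.5 z 340.5 F [-0.4  0.1 -0.2]
[-3.14114758e+00 -8.84712602e-05  1.70209525e+00]
along 176.76741073955927 lat 31.38082141874958
along 175.52637781273154 lat -4.338348116164064
along 142.6784602299895 lat 4.710999788525114
```

The leading face is at along ≈ 172–177 and the TCP at 215, which leaves about 30 mm clear. Descend, then approach.

apply_moves --pt "0 0 0 0 0 0.03 0" --pt "0 0 0 0 0 0.03 0" --pt "0 0 0 0 0 0.03 0" --pt "0 0 0 0 0 0.015 0" --pt "0 0 0 0 0 0.006 0"

```text
t: 13.15
eef_pos: [516.2, 131.5, 227.3]
tcp_rot: [-3.138, 0.0, 1.699]
ft_force: [-0.3, 0.7, 0.2]
opening: 0.007
```

apply_moves --pt "0 0 0 -0.005 0 0 0" --pt "0 0 0 -0.005 0 0 0" --pt "0 0 0 -0.004 0 0 0" --pt "0 0 0 -0.003 0 0 0" --pt "0 0 0 -0.002 0 0 0"

```text
t: 13.57
eef_pos: [519.0, 113.4, 230.7]
tcp_rot: [3.14, 0.0, 1.7]
ft_force: [0.5, -0.8, 0.2]
opening: 0.005
```

apply_moves --pt "0 0 0 -0.002 0 0 0" --pt "0 0 0 -0.001 0 0 0" --pt "0 0 0 -0.001 0 0 0" --pt "0 0 0 -0.001 0 0 0" --pt "0 0 0 -0.001 0 0 0"

```text
t: 13.98
eef_pos: [519.5, 108.2, 229.7]
tcp_rot: [3.142, 0.0, 1.7]
ft_force: [-0.0, -0.5, -0.5]
opening: 0.004
```

apply_moves --pt "0 0 0 -0.001 0 0 0" --pt "0 0 0 -0.001 0 0 0" --pt "0 0 0 -0.001 0 0 0" --pt "0 0 0 -0.001 0 0 0" --pt "0 0 0 -0.001 0 0 0"

```text
t: 14.4
eef_pos: [520.1, 103.2, 229.7]
tcp_rot: [-3.142, -0.0, 1.7]
ft_force: [0.2, 1.3, 0.1]
opening: 0.003
```

apply_moves --pt "0 0 0 -0.001 0 0 0" --pt "0 0 0 -0.001 0 0 0" --pt "0 0 0 -0.001 0 0 0" --pt "0 0 0 -0.001 0 0 0"

```text
t: 14.73
eef_pos: [520.6, 99.2, 229.7]
tcp_rot: [-3.141, 0.0, 1.7]
ft_force: [-0.0, 2.1, -1.2]
opening: 0.004
```

apply_moves --pt "0 0 0 -0.001 0 0 0" --pt "0 0 0 -0.001 0 0 0" --pt "0 0 0 -0.001 0 0 0"

```text
t: 14.98
eef_pos: [520.9, 97.2, 229.9]
tcp_rot: [3.141, -0.002, 1.699]
ft_force: [-3.0, 23.1, 4.2]
opening: 0.003
```

apply_moves --pt "0 0 0 -0.001 0 0 0" --pt "0 0 0 -0.001 0 0 0"

```text
t: 15.15
eef_pos: [520.9, 96.3, 230.1]
tcp_rot: [3.141, -0.003, 1.699]
ft_force: [-5.3, 36.7, 8.0]
opening: 0.005
```

The carrier holds against 37 N. Release and move clear.

apply_moves --pt "0 0 0 0.004 0 0 0" --pt "0 0 0 0.006 0 0 0" --pt "0 0 0 0.01 0 0 0" --pt "0 0 0 0.015 0 0 0" --pt "0 0 0 0 0 -0.03 0"

```text
t: 15.57
eef_pos: [515.8, 130.6, 256.2]
tcp_rot: [-3.134, 0.0, 1.701]
ft_force: [-1.0, 0.4, -0.6]
opening: 0.002
```

apply_moves --pt "0 0 0 0 0 -0.03 0" --pt "0 0 0 0 0 -0.03 0" --pt "0 0 0 0.03 0 -0.02 0" --pt "0 0 0 0.03 0 0 0" --pt "0 0 0 0.0 0 0 0"

```text
t: 15.98
eef_pos: [508.3, 191.9, 341.2]
tcp_rot: [3.138, -0.001, 1.702]
ft_force: [-0.3, -0.9, 0.5]
opening: 0.008
```

apply_moves --pt "0 0 0 0 0 0 0" --pt "0 0 0 0 0 0 0" --pt "0 0 0 0 0 0 0"

```text
t: 16.23
eef_pos: [509.1, 188.0, 339.3]
tcp_rot: [-3.141, 0.0, 1.7]
ft_force: [0.1, 0.4, 0.8]
opening: 0.007
```

```bash
python3 - <<'E'
from h import *
from cell import env,optics
st(env.state())
c=optics.read_camera("scene")
cv2.imwrite("pics/s6.png",cv2.resize(c["color"][150:330,90:450],None,fx=2.2,fy=2.2,interpolation=2)[:,:,::-1])
E
```

```text
16.2333 lat -0.8 along 270.1 z 339.3 F [0.1 0.4 0.8]
```

View pics/s6.png

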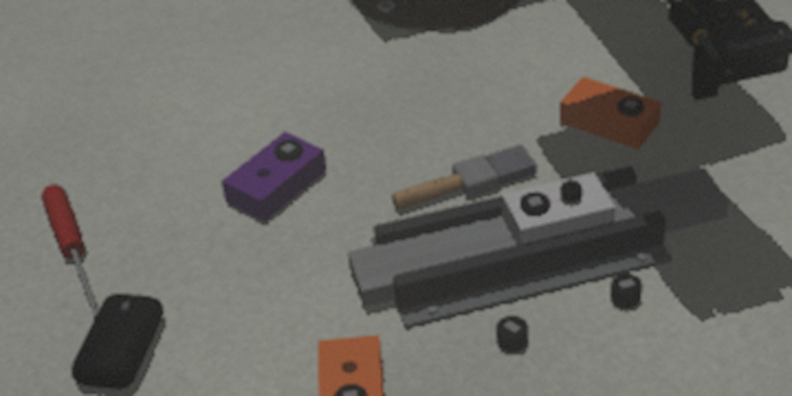

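The carrier is flat in the guide with the knob low at (571,190). The mounts, brush, mouse and screwdriver are where they were, and the arm is clear. Handing in.

```bash
python3 -c "
from cell import env
print(env.job_done())"
```

```text
the job is handed in; nothing more can be done
None
```

The carrier is locked on the strip with the pin down, and I've handed the job in; it reports no verdict.

- **Push:** I pushed the carrier by its rear end with shut fingers, about 122 mm at 12–36 mm/s. It slid at about 4 N, then stopped dead at 35 N. The picture afterwards showed the knob down on the carrier. The stop was within about 3 mm of where I had measured the hole.
- **Check nudge:** Pressing on the leading end, the carrier moved only its few millimetres of play, then held against about 37 N. The knob was still down in the last picture.
- **Last checks:** The tool force was near zero, the arm was clear, and the mounts, brush, mouse and screwdriver looked unmoved. The bottle and dish were outside the last picture, but the arm never went near them.
- **Correction on the way:** My first approach had the gripper's wide side close over the pin knob. I raised it and turned it 90° before touching the carrier. The force reading showed no contact.

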